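Fill the keepsake box and tuck in its round lid

ROBOT

A 6-joint arm with a two-finger parallel gripper is mounted at the origin on the work surface. World frame = base frame: x ahead of the robot, y to its left, z up, the work surface at z = 0. Lengths are in mm, angles in rad, forces in N, time in s.
With the tool pointing down it reaches from about 275 to 725 mm from the base axis. Payload 15.9 kg.
Tool frame: the origin (TCP) lies at the very end of the fingers, on their centre line; the grasp point (between the pads) lies 19 mm behind it (manip.hold_point_z is the distance from the TCP to the grasp point, in mm); z points along the fingers, y is the line along which they close (so a half turn about z gives the same grasp; the last joint's range is limited). The gripper opens to 85 mm and grips with 20 to 120 N. Pads are 22 mm wide; open, the fingers measure 114 mm over their backs; the gripper's body (76 mm by 85 mm) begins 54 mm behind the grasp point. The pads swing forward as they close: fully open they stand 13 mm farther back than shut.
Start: joints at [-1.216, 0.213, -0.034, 1.323, 0, 1.571], TCP at [173.695, -468.845, 231.306] pointing down, gripper open.
Joint ranges: [-2.98, 2.98], [-0.74, 1.72], [-1.14, 1.35], [-2.1, 2.04], [-1.57, 1.44], [-3.14, 3.14]. Speed limits (rad/s): [1.89, 1.89, 2.39, 2.57, 3.14, 3.14].

INTERFACE

Orientations are given as a rotation vector (axis times angle).
In Python, from rig import manip gives the robot as it stands.
- The arm moves only by the tool drive_tool, never from a script. Its argument "targets" is one flat list of numbers, 6 for each row, row after row: the shift along the world's x, y, z in mm, then the turn, a rotation vector about the world's x, y, z in rad. A call has 1 to 8 rows; each row is the pose to reach, as a shift and turn from the pose commanded when the call began; what a row does not reach only later rows make up. A row lasts 1/10 s, in which the tool goes at most 50 mm and 8.59 degrees, less where a joint would pass 70% of its speed; a pose out of reach is approached as far as the arm can. A call with a gripper value outside its range is refused whole. "gripper" is the finger opening in mm, from 0 to 85.4, set as the call begins (left out, the last holds). The fingers move at their own pace and stop on an object; "grip_force" is the grip in N (left out, the last holds). Time passes only in rows, so rows that repeat a pose let the fingers close. It gives the time, the measured TCP pose, the force, the opening and the grip force at its end, in the units of the state.
- manip.observe(): the state, without advancing time (a new reading comes with each control period).
- manip.capture(name): name is "side" or "top" or "wrist"; returns (picture, depth): 384x512x3 uint8, red, green, blue; 384x512 float32, mm along the optical axis (not along the pixel's ray), 0 where there is no reading.
- manip.camera_info(name): a dict with "fx", "fy", "cx", "cy" (pixels), "rvec" (rotation vector, rad) and "tvec" (3), from world to camera coordinates, as OpenCV has them. Camera axes: x right, y down, z forward; pixel columns grow to the right and rows downward; lengths in mm; the calibration is good to about 2 mm. A picture is of the moment at which its call begins: read the wrist's pose just before it. camera_info takes no time and is no camera call; for the wrist camera it gives the pose at the moment of the call.
- manip.sign_off(): hands the job in; it is judged then, once.
Trained networks look in the newest picture that a camera, given by its name, has taken for a name from the list of things; names that differ only in an ending like _2 or _b are one class to them, and where a whole thing is asked for, a point or a joint stands for the part that bears it (a point fixed in the world has none). Each returns a list of dicts, best first, with "confidence" (0 to 1); they miss things now and then, are a little off and sometimes report something else, mostly with a low value. They report only what shows in the picture. A call takes as long as a camera call. They do not tell look-alikes from the thing itself.
- manip.regions_of(camera, label): "mask" (384x512 bool, what is visible of it) and "centre" ([column, row] in pixels, amid what is visible of it).
- manip.spot_point(camera, label): "centre" ([column, row] in pixels: a listed point, or the origin of a listed thing).
The state is a dict: "time_s": time; "joint_positions": joint angles; "qvel": joint speeds; "joint_efforts": joint torques, N m; "ee_pos": TCP position; "ee_rot": TCP orientation; "wrist_force": force on the tool from outside, world axes, zero at the start; "torque": the same for the moment, N m; "opening": finger opening in mm; "finger_force": force on a finger pad.
Only numpy, scipy, OpenCV 4.12 (cv2) and the standard library are available. Lean on these libraries where they do the work, as an engineer would, in place of code of your own. Each camera call takes 0.05 s, during which the arm holds its last target. There are 200 camera calls.

TASK

Tip the three carved blanks out of the small wooden tray into the dark keepsake box and set the empty tray back down upright on the bench. Then close the box with its round lid: slip one edge of the lid under the brass cleat first and level it until it lies flat, fully home in its recess. Do not disturb the figure, the plinth or the mallet.

Things in the scene. Friction and masses are not known exactly. Their poses are not given: they have to be found in the camera images.
- box: dark square wooden box, 160 x 160 mm, 100 mm high, fixed to the bench between two low pale battens (14 mm high, along its y sides, out to 96 mm). Origin: centre of its underside, z up. In its top a round counterbore (see seat) surrounds a 96 mm hole into the hollow (142 mm square, floor about 9 mm up). The brass cleat is at the middle of its -x side, roughly facing the robot.
- seat (a point): centre of the counterbore (125 mm diameter, 10 mm deep) at ledge height, 90 mm above the box's underside; the rim is at 100 mm. Axes as the box. The seated lid's origin coincides with this point.
- cleat (a point): middle of the lower inner edge of the rigid brass cleat, 54.5 mm towards -x from the box's centre, 108 mm up. Cleat: 70 mm wide along y, 8 mm thick (top at 116 mm), overhanging the counterbore by 8 mm; the gap from ledge to cleat is 18 mm, so the 10 mm lid goes under only edge first with its other side raised, is slid towards the cleat, then lowered.
- lid: round pale wooden lid, loose: disc 120 mm in diameter, 10 mm thick, with a dark bar handle standing on its middle, 60 mm long (along the lid's x), 20 mm wide (y), from 10 to 38 mm above the underside. Origin: centre of the underside, z up. Lies on the bench at the start, about 0.18 kg. Any yaw is good in the box.
- tray: scoop-like wooden tray, loose, about 0.16 kg: 135 mm long (x), 62 mm wide (y), walls 34 mm high and 5 mm thick, floor 5 mm thick; its -x end is open for pouring; a red bar handle runs on from the +x end (from x 67 to 152 mm, 20 mm wide, from 14 to 36 mm above the underside). Origin: centre of the underside of the 135 mm tray, z up.
- blank0_mid (a point): middle of a pale wooden blank, a rounded block 34 x 34 x 24 mm with a round boss 6 mm high on top, about 25 g; starts in the tray near its open end, in a single row along the tray's x; the blanks stay put while the tray is level and slide out when it is tipped 30 to 45 degrees
- blank1_mid (a point): middle of the second blank, same size, starts in the middle of the tray
- blank2_mid (a point): middle of the third blank, same size, starts at the handle end of the tray
- figure: dark carved wooden figure, 66 mm wide, 82 mm tall, standing loose (bystander); origin at the centre of its underside
- plinth: round turned wooden plinth, 94 mm in diameter, 28 mm high, loose (bystander); origin at the centre of its underside
- mallet: wooden carving mallet lying on the bench, head 60 mm thick and 85 mm long from x 30 to 115 mm, handle to -90 mm (bystander); origin below its axis on the bench
Not all that is in view belongs to the job. Several things look just like the box: the one meant starts farthest from the robot's base.

How it is judged (in metres and radians):
On the way, in this order (a step that is already met when the one before it is completed fails the run):
1. all three blanks are inside the box (horizontal distance between each of blank0_mid, blank1_mid, blank2_mid and box below 0.095 m and z of each of blank0_mid, blank1_mid, blank2_mid in the frame of box below 0.082 m), for 0.2 s.
2. the tray is back on the bench, upright and at rest (angle between tray's own z axis and vertical below 0.08 rad and height (world z) of tray between -0.008 and 0.008 m and horizontal distance between tray and box above 0.09 m and linear speed of tray below 0.01 m/s), for 0.2 s.
3. the lid is in the mouth of the box, tilted, with one edge down under the cleat (angle between lid's own z axis and vertical between 0.05 and 0.6 rad and x of lid in the frame of seat between -0.015 and 0.006 m and y of lid in the frame of seat between -0.015 and 0.015 m and z of lid in the frame of seat below 0.03 m).
At the end, for the whole second after the job is handed in: The lid lies level (within 2 degrees) on the ledge of the counterbore (origin within 5 mm of the seat sideways, 3 mm in height), under the cleat, at rest; all three blanks are inside the box below the lid; the tray stands upright (within 4.5 degrees) and at rest on the bench, clear of the box (all of step 1 and all of step 2 and horizontal distance between lid and seat below 0.005 m and z of lid in the frame of seat between -0.003 and 0.003 m and angle between lid's own z axis and vertical below 0.035 rad and linear speed of lid below 0.01 m/s); the robot touches nothing.
It fails at once if the figure is disturbed (moved more than 30 mm or tipped by more than 30 degrees) (distance of figure from where it was at the start of the episode above 0.03 m or angle between figure's own z axis and vertical above 0.52 rad).
It fails at once if the plinth is disturbed (moved more than 30 mm or tipped by more than 30 degrees) (distance of plinth from where it was at the start of the episode above 0.03 m or angle between plinth's own z axis and vertical above 0.52 rad).
It fails at once if the mallet is disturbed (moved more than 30 mm) (distance of mallet from where it was at the start of the episode above 0.03 m).
It also fails if it takes over 72 s, if anything falls off the work surface, if the arm or the gripper's body presses on something with over 40 N, if the wrist force passes 120 N, or if a joint passes its speed limit or range.

## Working session

There is one attempt and no reset: what is moved stays moved. The work goes in short steps, Python scripts to look and compute and a tool call to move; the robot and the scene stay as the last step left them, time stands still between calls to the robot, and variables do not carry over. Pictures are saved under pics/ and viewed, at most 10 in all, crops included, and the job is handed in when it is done.

Besides the shell and the picture viewer there is one more tool, called after ">>>" as name(argument=value, ...), one argument or row to a line, values as JSON. drive_tool: Moves the arm, as the interface text tells. Its arguments: {"type":"object","properties":{"targets":{"type":"array"},"gripper":{"type":"number"},"grip_force":{"type":"number"}},"required":["targets"]}

```bash
ls; mkdir -p pics; cat > h.py <<'E'
import numpy as np, cv2
from rig import manip
def cam(n):
    c=manip.camera_info(n); R=cv2.Rodrigues(np.array(c['rvec'],float))[0]; return c,R,np.array(c['tvec'],float)
def cloud(n,d,c=None):
    c,R,t=c or cam(n); v,u=np.indices(d.shape)
    P=np.stack([(u-c['cx'])/c['fx']*d,(v-c['cy'])/c['fy']*d,d],-1)
    return (P-t)@R   # world
def pix_at_z(n,uv,z):
    c,R,t=cam(n); r=R.T@np.array([(uv[0]-c['cx'])/c['fx'],(uv[1]-c['cy'])/c['fy'],1]); o=-R.T@t
    return o+r*(z-o[2])/r[2]
E
python3 - <<'E'
from h import *
p,d=manip.capture('top'); cv2.imwrite('pics/top0.png',p[...,::-1]); np.save('top0.npy',d)
p2,d2=manip.capture('side'); cv2.imwrite('pics/side0.png',p2[...,::-1]); np.save('side0.npy',d2)
C=cloud('top',d)
for l in ['box','lid','tray','figure','plinth','mallet','blank0_mid','cleat','seat']:
    for r in manip.spot_point('top',l)[:5]:
        u,v=np.round(r['centre']).astype(int); print(l,round(r['confidence'],2),u,v,C[min(v,383),min(u,511)].round())
    for r in manip.regions_of('top',l)[:4] if l in('box','lid','tray') else []:
        m=r['mask']&(d>0); print('  reg',round(r['confidence'],2),r['centre'],m.sum(),np.median(C[m],0).round())
print(manip.observe()['time_s'])
E
```

```text
pics
box 0.92 197 285 [246. 261.   9.]
box 0.72 288 177 [536.  10.  11.]
box 0.56 391 294 [ 215. -260.    7.]
  reg 0.89 [398.8, 293.1] 5042 [ 220. -267.   90.]
  reg 0.56 [288.0, 173.4] 4402 [534.  13.  92.]
lid 0.58 393 200 [ 465. -266.   41.]
  reg 0.81 [392.6, 200.6] 1537 [ 467. -269.    9.]
  reg 0.5 [195.1, 198.5] 990 [485. 265.  27.]
tray 0.89 198 205 [461. 255.  29.]
tray 0.41 230 94 [758. 164.  54.]
  reg 0.79 [194.6, 198.2] 900 [484. 265.  29.]
figure 0.94 227 93 [757. 171.  68.]
figure 0.43 127 143 [631. 445.  43.]
plinth 0.69 351 94 [ 761. -167.   26.]
mallet 0.73 130 142 [635. 439.  37.]
blank0_mid 0.69 195 217 [428. 262.  36.]
blank0_mid 0.43 292 196 [473.   6. 117.]
cleat 0.81 193 307 [198. 261.  78.]
cleat 0.66 404 314 [ 175. -270.   83.]
cleat 0.55 291 195 [476.   8. 115.]
cleat 0.34 199 205 [461. 252.  31.]
seat 0.96 192 290 [233. 275.   7.]
seat 0.78 401 296 [ 209. -287.    5.]
seat 0.66 288 175 [542.  10.   5.]
0.7
```

View pics/top0.png

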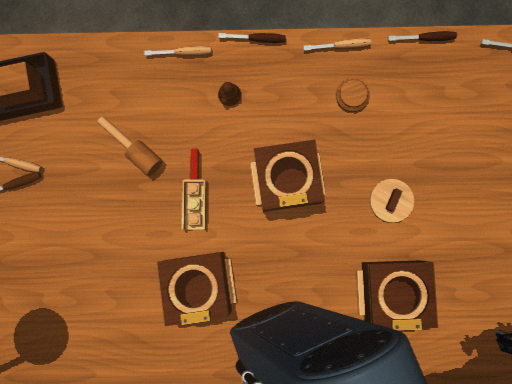

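View pics/side0.png

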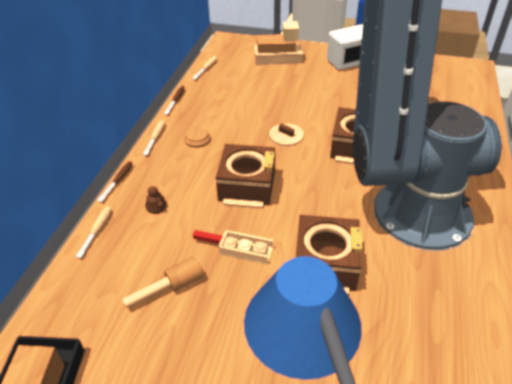

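The look-alike boxes are at px (197,288), (400,294) and (288,177). The last is about 536 mm from the base and the others are under 360 mm, so it is the one meant. Next I'll take a crop to confirm that and measure it.

```bash
python3 - <<'E'
from h import *
im=cv2.imread('pics/top0.png'); cv2.imwrite('pics/crop0.png',cv2.resize(im[125:240,165:425],None,fx=3,fy=3,interpolation=cv2.INTER_CUBIC))
d=np.load('top0.npy'); C=cloud('top',d); ok=d>0
def sel(c,r,z0,z1): return ok&(np.hypot(C[...,0]-c[0],C[...,1]-c[1])<r)&(C[...,2]>z0)&(C[...,2]<z1)
def rect(n,m):
    P=C[m][:,:2].astype(np.float32); print(n,m.sum(),'z',np.median(C[m][:,2]).round(1),[np.round(x,1) for x in cv2.minAreaRect(P)])
    return P
rect('boxrim',sel((536,10),125,93,106)); rect('cleat',sel((475,8),60,108,125))
rect('battens',sel((536,10),160,8,22))
hsv=cv2.cvtColor(im,cv2.COLOR_BGR2HSV)
# pale counterbore ring
m=(hsv[...,2]>150)&sel((536,10),75,80,97); P=rect('ledge',m); print(cv2.minEnclosingCircle(P), cv2.fitEllipse(P))
m=sel((465,-267),90,5,20); P=rect('lid',m); print(cv2.minEnclosingCircle(P))
rect('lidh',sel((465,-267),60,28,50))
red=(hsv[...,1]>150)&((hsv[...,0]<6)|(hsv[...,0]>174))&(hsv[...,2]>90)
m=red&sel((560,262),90,15,50);P=rect('trayhandle',m);print(P.min(0),P.max(0))
m=sel((470,262),130,27,45); P=rect('traytop',m)
rect('tray all',sel((470,262),110,3,45))
for n,c,r in [('figure',(757,170),70),('plinth',(760,-167),80),('mallet',(635,440),130)]: rect(n,sel(c,r,8,120))
D=np.load('side0.npy');S=cloud('side',D)
print('lamp',[S[v,u].round() for v,u in((280,305),(320,260),(320,350),(345,305),(360,340))], 'bench',S[200,300].round(1))
E
```

```text
boxrim 1850 z 98.7 [array([531.5,  11.9]), array([160.7, 160. ]), np.float64(7.1)]
cleat 288 z 115.1 [array([464.6,   3.7]), array([26.1, 69.5]), np.float64(7.1)]
battens 833 z 10.6 [array([521.4,  10.5]), array([140. , 192.2]), np.float64(7.2)]
ledge 640 z 88.7 [array([535.2,  12.1]), array([112.1, 122.2]), np.float64(6.8)]
((531.7958374023438, 12.31810188293457), 62.08980941772461) ((532.2072143554688, 12.229172706604004), (108.15171813964844, 112.06371307373047), 5.499878406524658)
lid 1229 z 8.8 [array([ 463.7, -261.1]), array([126. , 143.8]), np.float64(28.1)]
((479.3022766113281, -258.6604919433594), 78.19511413574219)
lidh 176 z 35.6 [array([ 467.2, -271.9]), array([21.1, 58.1]), np.float64(66.1)]
trayhandle 206 z 34.5 [array([573.6, 265.2]), array([80.1, 17.8]), np.float64(0.1)]
[533.60516 256.24927] [613.63684 274.21857]
traytop 789 z 32.7 [array([498.1, 266.9]), array([ 63.1, 203.5]), np.float64(89.5)]
tray all 1486 z 26.6 [array([467.5, 260.1]), array([209.3, 211.6]), np.float64(41.1)]
figure 417 z 44.9 [array([765.6, 168. ]), array([51.6, 63.2]), np.float64(13.7)]
plinth 848 z 24.9 [array([ 763.4, -173.5]), array([91. , 90.8]), np.float64(60.8)]
mallet 1122 z 47.3 [array([631.5, 448. ]), array([206.8,  60.3]), np.float64(48.8)]
lamp [array([240., 761., 591.]), array([285., 794., 541.]), array([182., 766., 538.]), array([228., 815., 545.]), array([187., 820., 539.])] bench [358.1  37.1   2.3]
```

View pics/crop0.png

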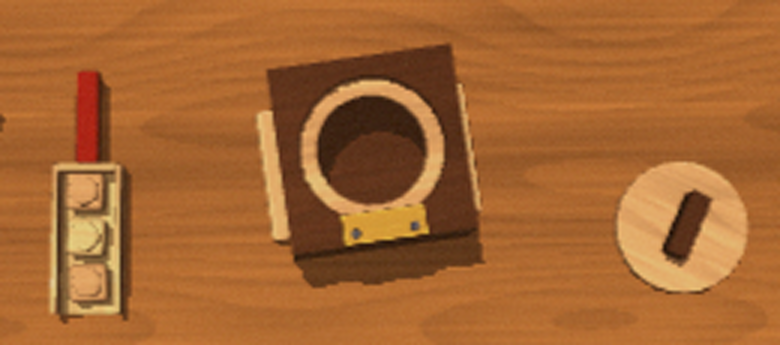

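Crop confirmed: the box at the middle (px 288,177) has its cleat facing the robot. Its centre is about (531.5, 12) with a yaw of 7.1°. The tray is at about (463.5, 265.5) with yaw ~0. The lid is at about (467, -272), its handle turned about -25°.

```bash
python3 - <<'E'
from h import *
s=manip.observe(); print(s['ee_pos'],s['ee_rot'],s['opening'],manip.hold_point_z); print(cv2.Rodrigues(np.array(s['ee_rot'],float))[0].round(3))
d=np.load('top0.npy'); C=cloud('top',d); ok=d>0
m=ok&(np.hypot(C[...,0]-467,C[...,1]+270)<62)&(C[...,2]>6)&(C[...,2]<14); P=C[m][:,:2].astype(np.float32)
print(cv2.minEnclosingCircle(P),P.min(0),P.max(0))
E
```

```text
[ 173.68963059 -468.84849427  231.30841228] [3.09229121e+00 5.54347353e-01 1.36548068e-05] 85.43042163422072 18.700000000000003
[[ 0.938  0.347  0.   ]
 [ 0.347 -0.938 -0.   ]
 [ 0.     0.    -1.   ]]
((467.27838134765625, -271.93536376953125), 60.107994079589844) [ 407.54297 -330.01172] [ 525.7107  -212.79636]
```

>>> drive_tool(
  targets=[50, 60, 0, 0, 0, 0, 80, 100, 0, 0, 0, 0, 110, 150, 0, 0, 0, 0, 140, 190, 0, 0, 0, 0],
  gripper=70,
  grip_force=100,
)

```text
time_s: 1.1
ee_pos: [293.3, -306.8, 231.4]
ee_rot: [3.092, 0.553, 0.0]
wrist_force: [1.2, -0.9, -0.2]
opening: 69.9
finger_force: 0.0
```

```bash
python3 - <<'E'
from h import *
s=manip.observe(); print(s['time_s'],s['ee_pos'],s['ee_rot'],np.round(s['joint_positions'],3))
E
```

```text
1.1 [ 293.29613625 -306.77466453  231.37373223] [3.09222314e+00 5.53149574e-01 3.34222998e-04] [-0.808  0.057 -0.215  1.298  0.     1.98 ]
```

>>> drive_tool(
  targets=[20, 40, 0, 0, 0, 0.14, 40, 80, 0, 0, 0, 0.28, 55, 120, 0, 0, 0, 0.42, 70, 160, 0, 0, 0, 0.56, 85, 195, 0, 0, 0, 0.7, 100, 225, 0, 0, 0, 0.84, 115, 255, 0, 0, 0, 0.98, 130, 285, 0, 0, 0, 1.12],
)

```text
time_s: 1.9
ee_pos: [423.2, -21.9, 231.5]
ee_rot: [2.319, 2.119, 0.001]
wrist_force: [0.3, -1.0, -0.9]
opening: 70.2
finger_force: 0.0
```

>>> drive_tool(
  targets=[10, 30, 0, 0, 0, 0.14, 25, 65, 0, 0, 0, 0.28, 40, 100, 0, 0, 0, 0.42, 55, 140, 0, 0, 0, 0.56, 70, 180, 0, 0, 0, 0.7, 85, 210, 0, 0, 0, 0.84, 100, 240, 0, 0, 0, 0.98, 115, 260, 0, 0, 0, 1.12],
)

```text
time_s: 2.7
ee_pos: [538.0, 238.7, 231.1]
ee_rot: [-0.837, -3.028, -0.0]
wrist_force: [-0.5, -0.7, 1.1]
opening: 70.1
finger_force: 0.0
```

```bash
python3 - <<'E'
from h import *
s=manip.observe(); print(s['time_s'],s['ee_pos'],s['ee_rot'],np.round(s['joint_positions'],3))
R=cv2.Rodrigues(np.array(s['ee_rot'],float))[0]; print(np.arctan2(R[1,0],R[0,0]))
E
```

```text
2.7 [538.03243445 238.71083175 231.05695993] [-8.37477978e-01 -3.02768600e+00 -1.70197662e-04] [0.417 0.402 0.224 1.393 0.    0.957]
2.6018741512697887
```

>>> drive_tool(
  targets=[10, 10, -15, 0, 0, 0.14, 20, 20, -30, 0, 0, 0.28, 20, 27, -50, 0, 0, 0.42, 20, 27, -70, 0, 0, 0.54, 20, 27, -80, 0, 0, 0.54, 20, 27, -80, 0, 0, 0.54],
)

```text
time_s: 3.3
ee_pos: [557.0, 263.2, 150.1]
ee_rot: [-0.017, -3.14, 0.002]
wrist_force: [0.2, 0.4, -0.5]
opening: 69.5
finger_force: 0.0
```

```bash
python3 - <<'E'
from h import *
s=manip.observe(); print(s['ee_pos'],s['ee_rot'])
k=cam('wrist'); p,d=manip.capture('wrist'); cv2.imwrite('pics/w1.png',p[...,::-1])
C=cloud('wrist',d,k); hsv=cv2.cvtColor(p,cv2.COLOR_RGB2HSV)
red=(hsv[...,1]>150)&((hsv[...,0]<6)|(hsv[...,0]>174))&(hsv[...,2]>60)&(d>0)&(C[...,2]>28)&(C[...,2]<45)
P=C[red]; print(red.sum(),np.median(P,0),P.min(0),P.max(0),cv2.minAreaRect(P[:,:2].astype(np.float32)))
m=(d>0)&(C[...,2]>29)&(C[...,2]<40)&~red&(abs(C[...,1]-266)<45); P=C[m]; print(m.sum(),cv2.minAreaRect(P[:,:2].astype(np.float32)))
E
```

```text
[557.04603725 263.20277889 150.12889127] [-1.66080984e-02 -3.13950562e+00  1.59865082e-03]
2247 [571.37729189 266.06569168  36.69012006] [533.81659799 256.51703481  34.30020749] [615.89149888 275.82652731  38.88882894] ((574.8938598632812, 266.0429992675781), (18.50663185119629, 81.98396301269531), 89.0293960571289)
7728 ((519.959228515625, 266.7191467285156), (62.25583267211914, 193.99481201171875), 89.1151123046875)
```

View pics/w1.png

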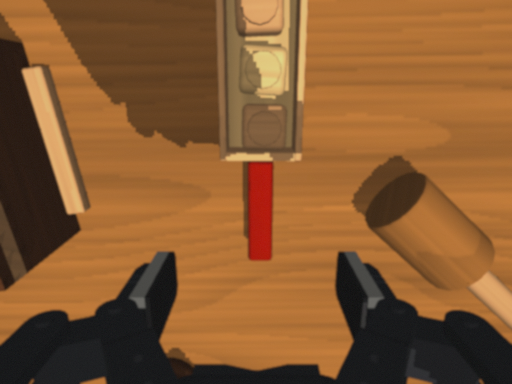

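>>> drive_tool(
  targets=[1, 1, -40, 0, 0, 0, 1, 1, -80, 0, 0, 0, 1, 1, -110, 0, 0, 0, 1, 1, -130, 0, 0, 0, 1, 1, -140, 0, 0, 0, 1, 1, -143, 0, 0, 0, 1, 1, -143, 0, 0, 0],
)

```text
time_s: 4.05
ee_pos: [559.4, 264.9, 9.3]
ee_rot: [0.012, 3.14, 0.001]
wrist_force: [-0.5, 0.5, 0.7]
opening: 70.2
finger_force: 0.0
```

>>> drive_tool(
  targets=[0, 0, 0, 0, 0, 0, 0, 0, 0, 0, 0, 0, 0, 0, 0, 0, 0, 0, 0, 0, 0, 0, 0, 0, 0, 0, 0, 0, 0, 0, 0, 0, 0, 0, 0, 0, 0, 0, 0, 0, 0, 0, 0, 0, 0, 0, 0, 0],
  gripper=0,
  grip_force=110,
)

```text
time_s: 4.85
ee_pos: [559.1, 264.9, 9.1]
ee_rot: [0.011, 3.141, 0.001]
wrist_force: [-2.1, -0.3, 8.0]
opening: 18.5
finger_force: 107.1
```

>>> drive_tool(
  targets=[0, 0, 12, 0, 0, 0, 0, 0, 35, 0, 0, 0, 0, 0, 65, 0, 0, 0, 5, 0, 95, 0, 0, 0, 10, 0, 125, 0, 0, 0, 20, -5, 150, 0, 0, 0, 30, -15, 165, 0, 0, 0, 40, -30, 170, 0, 0, 0],
)

```text
time_s: 5.65
ee_pos: [599.7, 234.8, 180.7]
ee_rot: [0.009, 3.139, 0.002]
wrist_force: [1.0, 0.2, -1.7]
opening: 18.4
finger_force: 107.6
```

>>> drive_tool(
  targets=[10, -20, 0, 0, 0, 0, 20, -45, 0, 0, 0, 0, 30, -70, 0, 0, 0, 0, 40, -95, 0, 0, 0, 0, 50, -120, 0, 0, 0, 0, 60, -145, 0, 0, 0, 0, 70, -170, 0, 0, 0, 0, 80, -190, 0, 0, 0, 0],
)

```text
time_s: 6.45
ee_pos: [678.7, 42.3, 177.7]
ee_rot: [-0.012, -3.14, 0.0]
wrist_force: [0.1, 0.8, -3.1]
opening: 18.5
finger_force: 107.7
```

>>> drive_tool(
  targets=[5, -12, 0, 0, -0.05, 0, 10, -20, 0, 0, -0.1, 0, 15, -25, 0, 0, -0.15, 0, 20, -29, -5, 0, -0.2, 0, 25, -30, -10, 0, -0.25, 0, 25, -30, -10, 0, -0.26, 0],
)

```text
time_s: 7.05
ee_pos: [702.4, 13.6, 167.0]
ee_rot: [0.011, 2.883, 0.001]
wrist_force: [0.1, 0.4, -2.9]
opening: 18.2
finger_force: 107.6
```

```bash
python3 - <<'E'
from h import *
s=manip.observe(); print(s['time_s'],s['ee_pos'],s['ee_rot'],np.round(s['joint_positions'],3),s['opening'])
p,d=manip.capture('side'); p2,d2=manip.capture('top'); cv2.imwrite('pics/s2.png',np.hstack([p[90:330,130:400],p2[110:350,150:420]])[...,::-1].repeat(1,0))
E
```

```text
7.05 [702.39748842  13.63608291 167.04077797] [1.08819299e-02 2.88260991e+00 7.03260495e-04] [ 0.022  0.414  0.042  0.94  -0.006  0.029] 18.17798093112216
```

View pics/s2.png

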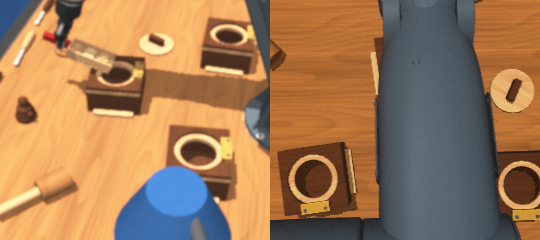

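>>> drive_tool(
  targets=[-3, 0, 5, 0, -0.06, 0, -6, 0, 11, 0, -0.12, 0, -9, 0, 17, 0, -0.18, 0, -12, 0, 23, 0, -0.24, 0, -18, 0, 30, 0, -0.3, 0, -24, 0, 37, 0, -0.36, 0, -30, 0, 44, 0, -0.42, 0, -36, 0, 51, 0, -0.47, 0],
)

```text
time_s: 7.95
ee_pos: [667.5, 14.6, 219.6]
ee_rot: [0.008, 2.411, 0.003]
wrist_force: [-0.2, -0.1, -2.3]
opening: 18.2
finger_force: 107.8
```

>>> drive_tool(
  targets=[-4, 0, 4, 0, -0.04, 0, -8, 0, 8, 0, -0.07, 0, -12, 0, 12, 0, -0.1, 0, -16, 0, 16, 0, -0.14, 0, -16, 0, 16, 0, -0.14, 0, -16, 0, 16, 0, -0.14, 0, -16, 0, 16, 0, -0.14, 0],
)

```text
time_s: 8.65
ee_pos: [652.4, 14.6, 235.6]
ee_rot: [0.008, 2.272, 0.004]
wrist_force: [-0.3, 0.6, -2.0]
opening: 17.9
finger_force: 107.9
```

```bash
python3 - <<'E'
from h import *
s=manip.observe(); print(s['time_s'],s['ee_pos'],s['ee_rot'],s['wrist_force'],s['opening'])
p,d=manip.capture('side'); cv2.imwrite('pics/s3.png',cv2.resize(p[70:230,150:350],None,fx=4,fy=4,interpolation=cv2.INTER_CUBIC)[...,::-1])
E
```

```text
8.65 [652.37876893  14.62733211 235.57994907] [0.00768692 2.27247465 0.00355148] [-0.32652635  0.62348336 -2.0187001 ] 17.90990488461571
```

View pics/s3.png

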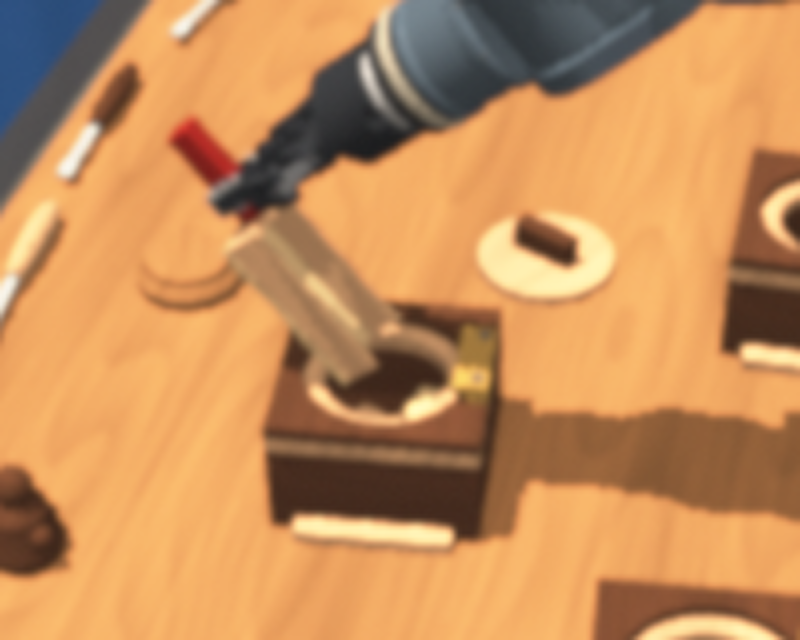

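>>> drive_tool(
  targets=[0, 5, 10, 0, 0.12, 0, 0, 15, 15, 0, 0.25, 0, 0, 35, 15, 0, 0.38, 0, 0, 65, 10, 0, 0.51, 0, -10, 95, 0, 0, 0.63, 0, -20, 125, -15, 0, 0.75, 0, -35, 155, -25, 0, 0.87, 0, -50, 185, -35, 0, 0.87, 0],
)

```text
time_s: 9.5
ee_pos: [602.2, 200.6, 199.9]
ee_rot: [-0.012, -3.136, 0.001]
wrist_force: [1.5, -0.0, -2.1]
opening: 18.2
finger_force: 107.8
```

>>> drive_tool(
  targets=[-12, 25, -20, 0, 0, 0, -25, 45, -45, 0, 0, 0, -37, 62, -70, 0, 0, 0, -43, 66, -95, 0, 0, 0, -43, 66, -125, 0, 0, 0, -43, 66, -150, 0, 0, 0, -43, 66, -165, 0, 0, 0, -43, 66, -175, 0, 0, 0],
)

```text
time_s: 10.3
ee_pos: [558.6, 265.5, 23.9]
ee_rot: [-0.011, -3.14, 0.001]
wrist_force: [-0.2, 0.4, -1.7]
opening: 18.5
finger_force: 107.7
```

```bash
python3 - <<'E'
from h import *
s=manip.observe(); print(s['time_s'],s['ee_pos'],s['ee_rot'],s['wrist_force'])
R=cv2.Rodrigues(np.array(s['ee_rot'],float))[0]; print(R.round(4))
E
```

```text
10.3 [558.55732507 265.54945095  23.89731748] [-1.05241887e-02 -3.14007464e+00  1.20973034e-03] [-0.21368247  0.40564087 -1.67901375]
[[-1.0e+00  6.7e-03 -1.5e-03]
 [ 6.7e-03  1.0e+00 -8.0e-04]
 [ 1.5e-03 -8.0e-04 -1.0e+00]]
```

>>> drive_tool(
  targets=[0, 0, -6, 0, 0, 0, 0, 0, -11, 0, 0, 0, 0, 0, -14, 0, 0, 0, 0, 0, -15, 0, 0, 0, 0, 0, -15, 0, 0, 0],
)

```text
time_s: 10.8
ee_pos: [559.0, 265.7, 10.6]
ee_rot: [0.011, 3.141, 0.0]
wrist_force: [0.4, -0.3, -2.5]
opening: 18.2
finger_force: 107.7
```

>>> drive_tool(
  targets=[0, 0, 0, 0, 0, 0, 0, 0, 0, 0, 0, 0, 0, 0, 0, 0, 0, 0, 0, 0, 0, 0, 0, 0, 0, 0, 0, 0, 0, 0, 0, 0, 0, 0, 0, 0],
  gripper=60,
)

```text
time_s: 11.4
ee_pos: [558.7, 265.6, 10.3]
ee_rot: [-0.011, -3.142, 0.0]
wrist_force: [0.1, -0.6, -0.6]
opening: 60.1
finger_force: 0.0
```

>>> drive_tool(
  targets=[0, 0, 20, 0, 0, 0, 0, 0, 50, 0, 0, 0, 0, 0, 90, 0, 0, 0, 0, 0, 135, 0, 0, 0, 0, -20, 180, 0, 0, 0, -5, -60, 200, 0, 0, 0, -10, -105, 210, 0, 0, 0, -20, -150, 220, 0, 0, 0],
)

```text
time_s: 12.2
ee_pos: [538.8, 114.3, 231.0]
ee_rot: [0.01, 3.141, 0.0]
wrist_force: [1.2, -0.6, -0.8]
opening: 60.2
finger_force: 0.0
```

>>> drive_tool(
  targets=[-10, -40, 0, 0, 0, -0.05, -20, -85, 0, 0, 0, -0.1, -30, -130, 0, 0, 0, -0.15, -35, -175, 0, 0, 0, -0.2, -40, -220, 0, 0, 0, -0.25, -45, -265, 0, 0, 0, -0.3, -50, -310, -15, 0, 0, -0.36, -60, -350, -40, 0, 0, -0.43],
  gripper=65,
)

```text
time_s: 13.0
ee_pos: [479.3, -236.9, 191.1]
ee_rot: [0.684, 3.063, -0.001]
wrist_force: [1.7, 0.4, -0.7]
opening: 65.0
finger_force: 0.0
```

```bash
python3 - <<'E'
from h import *
s=manip.observe(); print(s['time_s'],s['ee_pos'],s['ee_rot'],np.round(s['joint_positions'],3))
p,d=manip.capture('top'); C=cloud('top',d); cv2.imwrite('pics/t4.png',cv2.resize(p[125:240,165:425],None,fx=3,fy=3,interpolation=cv2.INTER_CUBIC)[...,::-1])
hsv=cv2.cvtColor(p,cv2.COLOR_RGB2HSV); ok=d>0
def f(n,m): print(n,m.sum(),C[m][:,2].mean() if m.any() else 0,cv2.minAreaRect(C[m][:,:2].astype(np.float32)) if m.sum()>5 else '')
f('tray',ok&(np.hypot(C[...,0]-470,C[...,1]-265)<130)&(C[...,2]>27)&(C[...,2]<45))
m=ok&(abs(C[...,0]-463)<62)&(abs(C[...,1]-265)<25); print('tray floor z',np.percentile(C[m][:,2],[5,50,95]))
m=ok&(np.hypot(C[...,0]-531.5,C[...,1]-12)<45); print('box inside z',np.percentile(C[m][:,2],[2,25,50,75,98]))
f('lid handle',ok&(np.hypot(C[...,0]-467,C[...,1]+272)<55)&(C[...,2]>28)&(C[...,2]<50))
E
```

```text
13.0 [ 479.26711974 -236.91287636  191.06002266] [ 6.84318356e-01  3.06294724e+00 -1.27379116e-03] [-0.459  0.291 -0.034  1.243 -0.    -0.019]
tray 449 33.388053083860044 ((498.1372375488281, 266.63604736328125), (62.964691162109375, 203.2097930908203), 89.17471313476562)
tray floor z [-0.07631537  4.11919526  9.35427218]
box inside z [ 3.69488508  7.36405381  9.81501864 40.17807654 78.50162368]
lid handle 166 36.040879624596826 ((465.24224853515625, -271.6324462890625), (21.247507095336914, 56.539249420166016), 64.69952392578125)
```

View pics/t4.png

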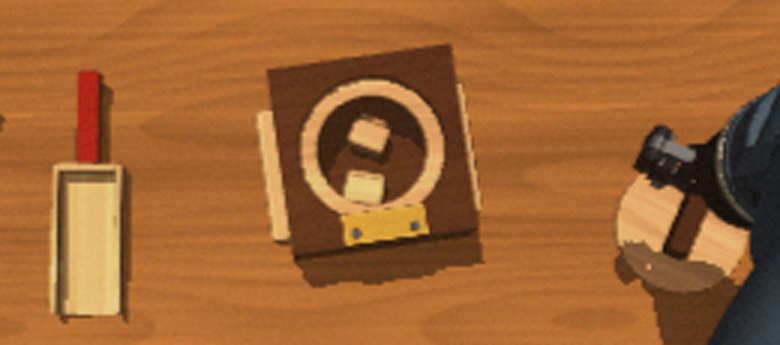

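The tray is upright and empty, back at its start. Two blanks show inside the hole at crop (370,133) and (363,187). The third must be under the rim, since none shows on the bench. Next I'll measure the lid with the wrist camera.

```bash
python3 - <<'E'
from h import *
s=manip.observe(); R=cv2.Rodrigues(np.array(s['ee_rot'],float))[0]; print(s['ee_pos'],'yaw',np.arctan2(R[1,0],R[0,0]))
k=cam('wrist'); p,d=manip.capture('wrist'); C=cloud('wrist',d,k); ok=d>0
print('z lid',np.median(C[ok&(np.hypot(C[...,0]-467,C[...,1]+272)<58)][:,2]))
m=ok&(np.hypot(C[...,0]-467,C[...,1]+272)<55)&(C[...,2]>30)&(C[...,2]<46); print(m.sum(),C[m].mean(0),cv2.minAreaRect(C[m][:,:2].astype(np.float32)))
m=ok&(np.hypot(C[...,0]-467,C[...,1]+272)<70)&(C[...,2]>6)&(C[...,2]<46); print(cv2.minEnclosingCircle(C[m][:,:2].astype(np.float32)))
cv2.imwrite('pics/w5.png',p[...,::-1])
E
```

```text
[ 475.92572887 -240.59325672  186.13741679] yaw 2.6940986948540933
z lid 237.14603983707795
1495 [ 468.01391805 -271.4117921    38.25939408] ((469.1017761230469, -272.4260559082031), (20.100929260253906, 59.3144645690918), 64.72418212890625)
((469.5326232910156, -272.840087890625), 59.97945785522461)
```

>>> drive_tool(
  targets=[0, 0, 0, 0, 0, 0],
)

```text
time_s: 13.2
ee_pos: [478.2, -234.9, 189.9]
ee_rot: [-0.683, -3.065, -0.001]
wrist_force: [0.5, -0.1, -0.2]
opening: 64.9
finger_force: 0.0
```

>>> drive_tool(
  targets=[-5, -18, -40, 0, 0, 0, -10, -37, -80, 0, 0, 0, -10, -37, -115, 0, 0, 0, -10, -37, -145, 0, 0, 0, -10, -37, -165, 0, 0, 0, -10, -37, -174, 0, 0, 0, -10, -37, -177, 0, 0, 0, -10, -37, -177, 0, 0, 0],
)

```text
time_s: 14.0
ee_pos: [469.6, -271.2, 14.2]
ee_rot: [0.679, 3.066, -0.0]
wrist_force: [0.1, 0.6, 0.5]
opening: 65.4
finger_force: 0.0
```

>>> drive_tool(
  targets=[0, 0, 0, 0, 0, 0, 0, 0, 0, 0, 0, 0, 0, 0, 0, 0, 0, 0, 0, 0, 0, 0, 0, 0, 0, 0, 0, 0, 0, 0, 0, 0, 0, 0, 0, 0, 0, 0, 0, 0, 0, 0, 0, 0, 0, 0, 0, 0],
  gripper=0,
  grip_force=70,
)

```text
time_s: 14.8
ee_pos: [469.2, -271.6, 14.1]
ee_rot: [0.68, 3.066, -0.0]
wrist_force: [-0.8, 1.0, 8.2]
opening: 19.0
finger_force: 69.8
```

>>> drive_tool(
  targets=[0, 0, 15, 0, 0, 0, 0, 0, 45, 0, 0, 0, 0, 0, 85, 0, 0, 0, 0, 0, 125, 0, 0, 0, 0, 0, 165, 0, 0, 0, 5, 20, 190, 0, 0, 0, 10, 50, 200, 0, 0, 0, 15, 80, 200, 0, 0, 0],
)

```text
time_s: 15.6
ee_pos: [484.5, -191.0, 215.2]
ee_rot: [0.682, 3.064, -0.001]
wrist_force: [1.6, 0.2, -2.2]
opening: 18.7
finger_force: 68.7
```

```bash
python3 - <<'E'
from h import *
s=manip.observe(); R=cv2.Rodrigues(np.array(s['ee_rot'],float))[0]; print(s['ee_pos'],'yaw',np.arctan2(R[1,0],R[0,0]),np.round(s['joint_positions'],2))
k=cam('wrist'); p,d=manip.capture('wrist'); C=cloud('wrist',d,k)
L=(C-np.array(s['ee_pos']))@R   # tool frame
np.save('L.npy',L); cv2.imwrite('pics/w6.png',p[...,::-1])
m=(d>0)&(np.hypot(L[...,0],L[...,1])<75)&(L[...,2]>-5)&(L[...,2]<20)
P=L[m]; print(m.sum(),P.mean(0),P.min(0),P.max(0)); A=np.c_[P[:,:2],np.ones(len(P))]
w=np.ones(len(P),bool)
for _ in range(5):
    q=np.linalg.lstsq(A[w],P[w,2],rcond=None)[0]; w=abs(A@q-P[:,2])<1.5
print('plane',q,w.sum(),'circle',cv2.minEnclosingCircle(P[w][:,:2].astype(np.float32)))
E
```

```text
[ 484.48585823 -190.99313721  215.22260371] yaw 2.703752688998658 [-0.38  0.26 -0.02  1.29  0.    0.06]
28616 [19.50807692 -0.06281818  3.41581581] [-61.10258976 -59.87632789  -4.99567804] [59.11150882 59.779542   12.79345883]
plane [-1.19484194e-03 -7.97906939e-04  3.43143456e+00] 27881 circle ((-1.240683913230896, -0.21417126059532166), 60.32477569580078)
```

View pics/w6.png

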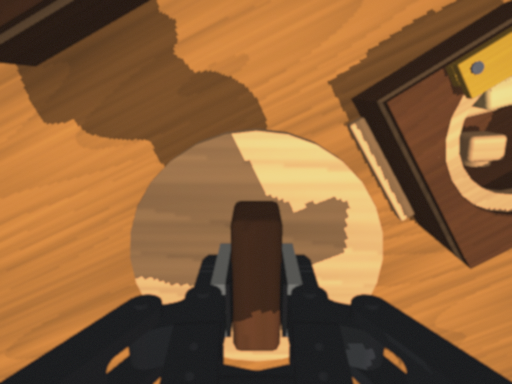

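>>> drive_tool(
  targets=[15, 20, 10, 0, 0, 0.07, 35, 45, 20, 0, 0, 0.14, 60, 75, 35, 0, 0, 0.21, 85, 110, 50, 0, 0, 0.28, 110, 145, 65, 0, 0, 0.35, 130, 175, 75, 0, 0, 0.42, 145, 195, 80, 0, 0, 0.49, 155, 203, 85, 0, 0, 0.56],
)

```text
time_s: 16.45
ee_pos: [639.5, 13.8, 298.2]
ee_rot: [0.201, -3.135, -0.001]
wrist_force: [0.9, -1.1, -2.1]
opening: 18.6
finger_force: 69.0
```

>>> drive_tool(
  targets=[0, 0, 0, 0, 0, 0, 0, 0, 0, 0, 0, 0, 0, 0, 0, 0, 0, 0, 0, 0, 0, 0, 0, 0],
)

```text
time_s: 16.85
ee_pos: [638.2, 10.9, 298.4]
ee_rot: [0.19, -3.136, 0.0]
wrist_force: [-0.8, 0.2, -1.8]
opening: 18.9
finger_force: 69.0
```

```bash
python3 - <<'E'
from h import *
s=manip.observe(); R=cv2.Rodrigues(np.array(s['ee_rot'],float))[0]; print(s['ee_pos'],'yaw',np.arctan2(R[1,0],R[0,0])%6.2832,s['ee_rot'],np.round(s['joint_positions'],2))
k=cam('wrist'); p,d=manip.capture('wrist'); C=cloud('wrist',d,k); cv2.imwrite('pics/w7.png',p[...,::-1])
ok=d>0
m=ok&(C[...,2]>95)&(C[...,2]<106)&(np.hypot(C[...,0]-531,C[...,1]-12)<125); P=C[m]; print(m.sum(),P.mean(0),P.min(0),P.max(0),cv2.minAreaRect(P[:,:2].astype(np.float32)))
# boundary circle of rim hole: rim points closest to centre per angle
def circ(m,r0,r1,inner):
    P=C[m][:,:2]; c=np.array([532.,12.])
    from scipy.optimize import least_squares
    for _ in range(6):
        a=np.arctan2(*(P-c).T[::-1]); r=np.hypot(*(P-c).T); b=(a*60/np.pi).astype(int); e=[]
        for i in np.unique(b):
            q=np.where((b==i)&(r>r0)&(r<r1))[0]
            if len(q)>2: e.append(P[q[np.argmin(r[q])]] if inner else P[q[np.argmax(r[q])]])
        e=np.array(e); f=least_squares(lambda x:np.hypot(e[:,0]-x[0],e[:,1]-x[1])-x[2],[*c,62],loss='soft_l1'); c=f.x[:2]
    return f.x,len(e),np.abs(f.fun).mean()
print('rim',circ(m,56,70,True))
m2=ok&(C[...,2]>86)&(C[...,2]<94); print('ledge z',np.median(C[m2][:,2]),'in',circ(m2,40,56,True),'out',circ(m2,52,70,False))
m3=ok&(C[...,2]>110)&(C[...,2]<122)&(np.hypot(C[...,0]-468,C[...,1]-4)<60); print('cleat',m3.sum(),cv2.minAreaRect(C[m3][:,:2].astype(np.float32)) if m3.sum()>9 else '', np.median(C[m3][:,2]))
E
```

```text
[638.24201277  10.86149734 298.43628632] yaw 3.2629322606481552 [ 1.90453984e-01 -3.13571704e+00  1.45372228e-04] [ 0.02  0.54  0.61  1.64 -0.   -0.1 ]
9594 [553.29035854  16.99754805 100.66059516] [477.33024033 -72.6693208   95.00191256] [622.40844461 101.25567991 103.56092278] ((549.6602172851562, 14.167839050292969), (128.55174255371094, 160.43701171875), 7.1224589347839355)
rim (array([534.15586782,  12.11461738,  62.00171492]), 94, np.float64(0.14745884965992892))
ledge z 90.82632227495307 in (array([534.16850489,  12.11340668,  47.67390007]), 119, np.float64(0.14625291020433745)) out (array([534.36847728,  12.26117182,  62.02195064]), 108, np.float64(0.9024541340931739))
cleat 0  nan
  return _methods._mean(a, axis=axis, dtype=dtype,
  ret = ret.dtype.type(ret / rcount)
```

View pics/w7.png

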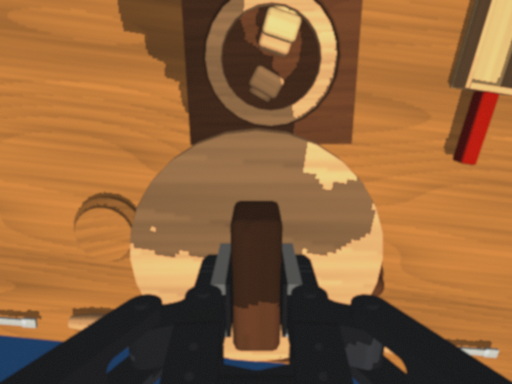

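The view shows the seat ring at px (272,60) with a good circle fit: seat at (534.2, 12.1), ledge z ≈ 90. Two blanks are visible deep inside. The next move goes above the mouth with a 0.3 rad tilt.

>>> drive_tool(
  targets=[-15, 0, -15, 0.006, -0.05, 0, -30, 1, -35, 0.012, -0.1, 0, -50, 1, -60, 0.018, -0.15, 0, -65, 2, -80, 0.025, -0.2, 0, -80, 2, -100, 0.031, -0.25, 0, -92, 3, -120, 0.037, -0.298, 0, -92, 3, -138, 0.037, -0.298, 0, -92, 3, -148, 0.037, -0.298, 0],
)

```text
time_s: 17.7
ee_pos: [544.6, 14.3, 148.9]
ee_rot: [-0.174, 2.838, 0.027]
wrist_force: [0.4, 0.3, -2.1]
opening: 18.6
finger_force: 69.0
```

>>> drive_tool(
  targets=[0, 0, 0, 0, 0, 0, 0, 0, 0, 0, 0, 0, 0, 0, 0, 0, 0, 0],
)

```text
time_s: 18.0
ee_pos: [548.2, 14.6, 151.6]
ee_rot: [-0.175, 2.835, 0.026]
wrist_force: [-0.1, -0.9, -2.3]
opening: 18.6
finger_force: 69.0
```

```bash
cat > lidpose.py <<'E'
from h import *
S=np.array([534.2,12.1,90.]); a=0.124; u=np.array([np.cos(a),np.sin(a),0])
v=np.array([-u[1],u[0],0])
s=manip.observe(); R=cv2.Rodrigues(np.array(s['ee_rot'],float))[0]
up=-R[:,2]; o=np.array(s['ee_pos'])+R@np.array([-1.2,-.2,13.9]); r=o-S
X,Y,Z=r@u,r@v,r[2]; th=np.arcsin(-up@u)
print('tcp',np.round(s['ee_pos'],1),'t',s['time_s'],'lid X Y Z %.1f %.1f %.1f tilt %.3f sidetilt %.3f'%(X,Y,Z,th,up@v),'B x %.1f z %.1f'%(X-60*np.cos(th),Z-60*np.sin(th)),'F',np.round(s['wrist_force'],1),'M',np.round(s['torque'],2))
E
python3 lidpose.py
```

```text
tcp [548.2  14.6 151.6] t 18.0 lid X Y Z 19.5 0.6 48.7 tilt 0.302 sidetilt 0.000 B x -37.8 z 30.8 F [-0.1 -0.9 -2.3] M [-0.07  0.41 -0.02]
```

>>> drive_tool(
  targets=[0, 0, -7, 0, 0, 0, 0, 0, -14, 0, 0, 0, 0, -1, -21, 0, 0, 0, 0, -1, -26, 0, 0, 0, 0, -1, -27, 0, 0, 0, 0, -1, -27, 0, 0, 0, 0, -1, -27, 0, 0, 0],
)

```text
time_s: 18.7
ee_pos: [546.9, 13.6, 123.5]
ee_rot: [-0.175, 2.836, 0.027]
wrist_force: [0.1, -0.8, -1.9]
opening: 18.3
finger_force: 69.0
```

```bash
python3 lidpose.py
```

```text
tcp [546.9  13.6 123.5] t 18.7 lid X Y Z 18.1 -0.3 20.6 tilt 0.301 sidetilt 0.000 B x -39.2 z 2.9 F [ 0.1 -0.8 -1.9] M [-0.06  0.37 -0.  ]
```

Good. Next, slide toward the cleat by 18.5 mm along −u.

>>> drive_tool(
  targets=[-4, -0.5, 0, 0, 0, 0, -8, -1, 0, 0, 0, 0, -12, -1.5, 0, 0, 0, 0, -15, -1.9, 0, 0, 0, 0, -17, -2.1, 0, 0, 0, 0, -18.5, -2.3, 0, 0, 0, 0, -18.5, -2.3, 0, 0, 0, 0, -18.5, -2.3, 0, 0, 0, 0],
)

```text
time_s: 19.5
ee_pos: [528.4, 11.3, 123.4]
ee_rot: [-0.175, 2.836, 0.027]
wrist_force: [0.6, 0.2, -1.4]
opening: 18.7
finger_force: 69.0
```

```bash
python3 lidpose.py
```

```text
tcp [528.4  11.3 123.4] t 19.5 lid X Y Z -0.6 -0.3 20.5 tilt 0.300 sidetilt 0.000 B x -57.9 z 2.7 F [ 0.6  0.2 -1.4] M [-0.06  0.46 -0.03]
```

>>> drive_tool(
  targets=[0, 0, -1, 0, 0, 0, 0, 0, -2, 0, 0, 0, 0.6, 0.1, -3.6, -0.004, 0.03, 0, 1.1, 0.1, -5.3, -0.007, 0.06, 0, 1.7, 0.2, -6.9, -0.011, 0.09, 0, 2.2, 0.3, -8.6, -0.015, 0.119, 0, 2.8, 0.3, -10.2, -0.019, 0.149, 0, 2.8, 0.3, -10.2, -0.019, 0.149, 0],
)

```text
time_s: 20.3
ee_pos: [531.6, 11.7, 112.7]
ee_rot: [-0.184, 2.987, 0.013]
wrist_force: [0.1, -0.4, -2.1]
opening: 18.8
finger_force: 69.0
```

```bash
python3 lidpose.py
```

```text
tcp [531.6  11.7 112.7] t 20.3 lid X Y Z 0.6 -0.3 9.2 tilt 0.149 sidetilt 0.001 B x -58.7 z 0.3 F [ 0.1 -0.4 -2.1] M [-0.06  0.14 -0.03]
```

>>> drive_tool(
  targets=[0.2, 0, -1.5, -0.004, 0.03, 0, 0.4, 0.1, -3.1, -0.007, 0.06, 0, 0.7, 0.1, -4.7, -0.011, 0.09, 0, 1, 0.2, -6.2, -0.015, 0.119, 0, 1.2, 0.2, -7.7, -0.019, 0.149, 0, 1.2, 0.2, -7.7, -0.019, 0.149, 0, 1.2, 0.2, -7.7, -0.019, 0.149, 0],
)

```text
time_s: 21.0
ee_pos: [532.3, 11.8, 105.2]
ee_rot: [-0.194, 3.135, -0.001]
wrist_force: [-0.3, -0.1, -1.9]
opening: 18.6
finger_force: 69.0
```

```bash
python3 lidpose.py
```

```text
tcp [532.3  11.8 105.2] t 21.0 lid X Y Z -0.7 -0.2 1.3 tilt 0.001 sidetilt 0.001 B x -60.7 z 1.3 F [-0.3 -0.1 -1.9] M [-0.03  0.02 -0.03]
```

Level with no contact. Lower 1.5 mm, release, then back off.

>>> drive_tool(
  targets=[0.4, 0, -0.6, 0, 0, 0, 0.4, 0, -1.2, 0, 0, 0, 0.4, 0, -1.5, 0, 0, 0, 0.4, 0, -1.5, 0, 0, 0],
)

```text
time_s: 21.4
ee_pos: [532.5, 11.8, 104.1]
ee_rot: [-0.194, 3.135, -0.002]
wrist_force: [-2.1, -0.9, 2.5]
opening: 18.8
finger_force: 69.6
```

>>> drive_tool(
  targets=[0, 0, 0, 0, 0, 0, 0, 0, 0, 0, 0, 0, 0, 0, 0, 0, 0, 0, 0, 0, 0, 0, 0, 0, 0, 0, 0, 0, 0, 0, 0, 0, 0, 0, 0, 0],
  gripper=50,
)

```text
time_s: 22.0
ee_pos: [532.7, 11.8, 103.9]
ee_rot: [0.194, -3.136, 0.002]
wrist_force: [0.4, 1.3, -0.9]
opening: 50.0
finger_force: 0.0
```

>>> drive_tool(
  targets=[0, 0, 10, 0, 0, 0, 0, 0, 35, 0, 0, 0, 10, 0, 70, 0, 0, 0, 30, 0, 110, 0, 0, 0, 55, 0, 150, 0, 0, 0, 80, 0, 180, 0, 0, 0, 95, 0, 190, 0, 0, 0, 95, 0, 190, 0, 0, 0],
)

```text
time_s: 22.8
ee_pos: [629.6, 11.8, 295.6]
ee_rot: [-0.193, 3.133, -0.002]
wrist_force: [-0.5, 0.4, -0.4]
opening: 50.2
finger_force: 0.0
```

>>> drive_tool(
  targets=[0, 0, 0, 0, 0, 0, 0, 0, 0, 0, 0, 0, 0, 0, 0, 0, 0, 0],
)

```text
time_s: 23.1
ee_pos: [626.8, 11.8, 293.6]
ee_rot: [0.194, -3.135, 0.001]
wrist_force: [-0.3, -0.0, 0.1]
opening: 50.1
finger_force: 0.0
```

```bash
python3 - <<'E'
from h import *
k=cam('wrist'); p,d=manip.capture('wrist'); C=cloud('wrist',d,k); cv2.imwrite('pics/w8.png',p[...,::-1]); ok=d>0
r=np.hypot(C[...,0]-534.2,C[...,1]-12.1)
m=ok&(r<56)&(C[...,2]>85)&(C[...,2]<112); P=C[m]; A=np.c_[P[:,:2]-[534.2,12.1],np.ones(len(P))]; w=np.ones(len(P),bool)
for _ in range(6):
    q=np.linalg.lstsq(A[w],P[w,2],rcond=None)[0]; w=abs(A@q-P[:,2])<1.5
print('lid top plane',q,w.sum())
m=ok&(r>70)&(r<90)&(abs(C[...,2]-100)<6); print('rim z',np.median(C[m][:,2]))
m=ok&(r<50)&(C[...,2]>118)&(C[...,2]<140); print('handle',cv2.minAreaRect(C[m][:,:2].astype(np.float32)),np.median(C[m][:,2]))
print(manip.observe()['time_s'])
E
```

```text
lid top plane [-1.75138131e-04  1.38184839e-03  1.00828140e+02] 10123
rim z 100.843849176107
handle ((533.9529418945312, 12.115715980529785), (58.9946403503418, 19.625858306884766), 7.122715950012207) 128.60030377667618
23.15
```

View pics/w8.png

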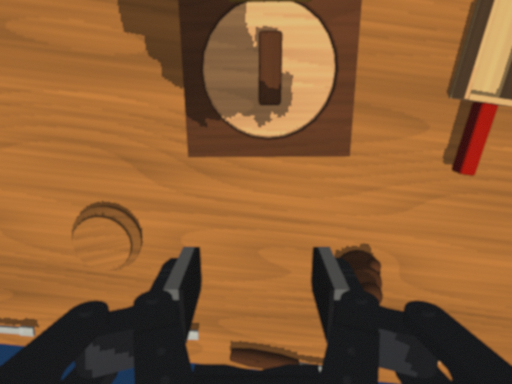

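The lid at px (270,68) sits flush with the rim, level to 0.1° and centred. The figure, plinth and tray are undisturbed.

```bash
python3 -c "
from rig import manip
print(manip.sign_off())"
```

```text
the job is handed in; nothing more can be done
None
```

The job is handed in at about 23 s, but sign-off returned no verdict: the lid is level and flush in its recess under the cleat, and the tray is upright and empty on the bench; I saw only two blanks in the box and infer the third from the empty tray, the weight drop after tipping and a clear bench.

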